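# Cap the spare outlet and set the throttle valve two turns open

## Task

We are about to put air on this pop-up prop rig for the first time: take the loose dust cap that fits the spare outlet and push it fully home on it, leaving the other two caps and everything else on the table where they lie. Then take the revolving handle of the throttle wheel, run the valve clockwise down to its closed stop and back it off exactly two full turns. Finish while still holding the handle in the gripper, keeping the wheel still at that setting, ready to shut it again.

Things in the scene. Friction and masses are not known exactly. Their poses are not given: they have to be found in the camera images.
- rig: the air rig, fixed to the table: a 160 x 390 mm plywood board, 18 mm thick, with a steel pipe run along its length (rig y) 55 mm above the table, carrying, from rig +y to -y: a pressure gauge (at y = +138 mm, top about 125 mm high), the brass throttle valve with its grey hand wheel (y = +65 mm), a tee with the spare outlet (y = -105 mm) and a coupler at the end. Origin at the centre of the board's underside, x across the board, y along it, z up
- outlet (a point): the spare outlet: a plain upright brass spigot, 20 mm in diameter, 22 mm tall with a chamfered top (4 mm high, narrowing to 15 mm), standing on a hexagon collar 32 mm across flats. This point is on the spigot's axis at its foot, on the collar's top face (100 mm above the table); a cap that is fully home has its open mouth resting here. Axes as the rig's
- cap_narrow: a loose black plastic push-on dust cap (a plain round cup standing mouth down on the table), outside diameter 21 mm, bore 15 mm, 28 mm high, bore 24 mm deep, about 20 g. Origin at the centre of its open mouth (underside), z up. Three caps of the same height lie on the near side of the table; they differ only in width
- cap_mid: a loose black plastic push-on dust cap (a plain round cup standing mouth down on the table), outside diameter 30 mm, bore 24 mm, 28 mm high, bore 24 mm deep, about 20 g. Origin at the centre of its open mouth (underside), z up. Three caps of the same height lie on the near side of the table; they differ only in width
- cap_wide: a loose black plastic push-on dust cap (a plain round cup standing mouth down on the table), outside diameter 42 mm, bore 36 mm, 28 mm high, bore 24 mm deep, about 20 g. Origin at the centre of its open mouth (underside), z up. Three caps of the same height lie on the near side of the table; they differ only in width
- throttle (a joint): opening of the throttle valve in rad: 0 at the rigid closed stop, growing as the hand wheel turns counter-clockwise seen from above; 25.1 (4 turns) fully open; starts about half to one turn open. Stiff (0.18 N m, 3 to 4 N at the handle), it stays where it is left. At 0 and at every whole turn the handle stands on the rig's +x side of the wheel's axis
- wheel_centre (a point): on the upright axis of the grey hand wheel, level with the top of its rim (163 mm above the table). Wheel: 124 mm over the rim, rim 14 mm thick, three spokes at 120 degrees, one leading to the handle. The threaded steel stem, 10 mm thick, stands on this axis up to about 7 mm above this point when closed and rises 2.5 mm a turn as the valve opens. The point does not rise, its axes turn with the wheel
- handle: the revolving handle of the hand wheel: an upright black cylinder 18 mm in diameter and 52 mm tall on the wheel's rim, its axis 55 mm from the wheel's axis; origin at the centre of its foot (166 mm above the table; top at 218 mm), z up. It spins freely on its own axis, so the gripper can hold it and carry it round the circle without turning
- screwdriver: something that is not part of the job; leave it where it is. Origin at the middle of its underside: a screwdriver, 150 mm long, 26 mm thick, lying on the near side between caps
- carving_saw: something that is not part of the job; leave it where it is. Origin at the middle of its underside: a pumpkin saw with an orange loop handle, 163 mm long, 36 mm wide, 12 mm high, lying on the near side between caps
- thread_tape: something that is not part of the job; leave it where it is. Origin at the middle of its underside: a flat white roll of thread tape, 52 mm across, 16 mm high, to the left
- wrench: something that is not part of the job; leave it where it is. Origin at the middle of its underside: a steel wrench, 200 mm long, 8 mm high, beyond the rig
- egg: something that is not part of the job; leave it where it is. Origin at the middle of its underside: a white painted craft egg, 45 mm across, 58 mm tall, standing to the left of the rig
- mug: something that is not part of the job; leave it where it is. Origin at the middle of its underside: a white mug, 80 mm across, 95 mm tall, to the right
- gourd: something that is not part of the job; leave it where it is. Origin at the middle of its underside: a small pumpkin, 84 mm across, about 65 mm tall, to the right of the rig
There are look-alikes about, which are no part of the job. What is shaped like the cap_mid but orange is not meant.

How it is judged:
By the outcome, as a careful person would: the job done as asked, in the order asked, and still so for the second after the job is handed in, while the arm keeps its last pose, push and grip.
It also fails if it takes over 72 s, if anything falls off the work surface, if the arm or the gripper's body presses on something with over 40 N, if the wrist force passes 120 N, or if a joint passes its speed limit or range.

## Robot

A 6-joint arm with a two-finger parallel gripper is mounted at the origin on the work surface. World frame = base frame: x ahead of the robot, y to its left, z up, the work surface at z = 0. Lengths are in mm, angles in rad, forces in N, time in s.
With the tool pointing down it reaches from about 250 to 725 mm from the base axis. Payload 9.7 kg.
Tool frame: the origin (TCP) lies midway between the tips of the shut fingers; the grasp point (between the pads) lies 19 mm behind it; z points along the fingers, y is the line along which they close (so a half turn about z gives the same grasp; the last joint's range is limited). The gripper opens to 85 mm and grips with 20 to 120 N. Pads are 22 mm wide; open, the fingers measure 114 mm over their backs; the gripper's body (76 mm by 85 mm) begins 54 mm behind the grasp point. The pads swing forward as they close: fully open they stand 13 mm farther back than shut.
Start: joints at [-1.325, 0.087, 0.176, 1.66, 0, 1.571], TCP at [133.83, -533.466, 231.284] pointing down, gripper open.
Joint ranges: [-3.13, 3.13], [-0.85, 1.81], [-1.15, 1.24], [-2.2, 2.28], [-1.44, 1.52], [-3.14, 3.14]. Speed limits (rad/s): [2.22, 2.22, 2.57, 3.14, 3.14, 3.14].

## Interface

Orientations are given as a unit quaternion [x, y, z, w].
In Python, from plant import robot gives the robot as it stands.
- The arm moves only by the tool play_rows, never from a script. Its argument "moves" is a list of rows, each a list of 7 numbers: the shift along the tool's x, y, z in m, then the turn, a rotation vector about the tool's x, y, z in rad, then the finger opening in m, from 0 to 0.0854. In form: [[tx, ty, tz, rx, ry, rz, grip], ...]. A call has 1 to 12 rows; each row is the pose to reach, as a shift and turn from the pose commanded when the call began, along the tool's axes at that moment; what a row does not reach only later rows make up. A row lasts 1/8 s, in which the tool goes at most 62.5 mm and 10.7 degrees, less where a joint would pass 70% of its speed; a pose out of reach is approached as far as the arm can. A call with a gripper value outside its range is refused whole. The fingers move at their own pace and stop on an object; "grip_force" is the grip in N (left out, the last holds). Time passes only in rows, so rows that repeat a pose let the fingers close. It gives the time, the measured TCP pose, the force, the opening and the grip force at its end, in the units of the state.
- robot.sense(): the state, without advancing time (a new reading comes with each control period).
- robot.camera(name): name is "scene" or "side" or "wrist"; returns a dict with "frame" (400x640x3 uint8, blue, green, red), "z_map" (400x640 float32, mm along the optical axis (not along the pixel's ray), 0 where there is no reading), "intrinsics" (3x3 intrinsics, pixels), "rvec" (rotation vector, rad) and "tvec" (3), from world to camera coordinates, as OpenCV has them. Camera axes: x right, y down, z forward; pixel columns grow to the right and rows downward; lengths in mm; the calibration is good to about 2 mm. The wrist camera is an equidistant fisheye: a pixel r from the principal point sees the ray r / f radians off the axis. A picture is of the moment at which its call begins.
- robot.close_job(): hands the job in; it is judged then, once.
The state is a dict: "time": time; "q": joint angles; "dq": joint speeds; "joint_torque": joint torques, N m; "position": TCP position; "tool_rot": TCP orientation; "contact_force": force on the tool from outside, world axes, zero at the start; "ft_torque": the same for the moment, N m; "grip_width": opening from 0.0 (shut) to 1.0 (fully open); "grip_force": force on a finger pad.
Only numpy, scipy, OpenCV 4.12 (cv2) and the standard library are available. Lean on these libraries where they do the work, as an engineer would, in place of code of your own. Each camera call takes 0.05 s, during which the arm holds its last target. There are 200 camera calls.

## Working session

There is one attempt and no reset: what is moved stays moved. The work goes in short steps, Python scripts to look and compute and a tool call to move; the robot and the scene stay as the last step left them, time stands still between calls to the robot, and variables do not carry over. Pictures are saved under pics/ and viewed, at most 10 in all, crops included, and the job is handed in when it is done.

Besides the shell and the picture viewer there is one more tool, called as name(argument=value, ...), one argument or row to a line, values as JSON. play_rows: Moves the arm, as the interface text tells. Its arguments: {"type":"object","properties":{"moves":{"type":"array","items":{"type":"array","items":{"type":"number"}}},"grip_force":{"type":"number"}},"required":["moves"]}

```bash
ls; mkdir -p pics; cat > h.py <<'E'
import numpy as np,cv2
from plant import robot
def cam(n):
    c=robot.camera(n); c['R']=cv2.Rodrigues(np.array(c['rvec'],float))[0]; c['t']=np.array(c['tvec'],float).ravel(); c['K']=np.array(c['intrinsics'],float); return c
def cloud(c):
    z=c['z_map'].astype(float);K=c['K'];v,u=np.mgrid[0:z.shape[0],0:z.shape[1]]
    p=np.stack([(u-K[0,2])/K[0,0]*z,(v-K[1,2])/K[1,1]*z,z],-1)
    w=(p-c['t'])@c['R']; w[z==0]=np.nan; return w
def proj(c,P):
    p=np.atleast_2d(P)@c['R'].T+c['t'];q=p@c['K'].T;return q[:,:2]/q[:,2:]
E
python3 - <<'E'
from h import *
s=robot.sense();print(s)
for n in("scene","side"):
    c=cam(n);np.savez(f'{n}0.npz',**c);cv2.imwrite(f'pics/{n}0.png',c['frame']);print(n,-c['R'].T@c['t'],c['R'][2],c['K'][0,0])
E
```

```text
pics
{'time': 0.0, 'q': array([-1.32498817e+00,  8.74719918e-02,  1.75118943e-01,  1.65984740e+00,
       -6.36867330e-06,  1.57080834e+00]), 'dq': array([ 0.0012278 , -0.00173522, -0.00081955, -0.00054127, -0.00212236,
       -0.00132147]), 'joint_torque': array([-1.57052211e-03, -5.20393002e+01,  4.64799142e+01,  1.62578851e-02,
        3.07522566e-05,  3.84311207e-06]), 'position': array([ 133.77355541, -533.22153523,  230.56875304]), 'tool_rot': array([ 9.92457288e-01,  1.22588901e-01, -8.92335812e-05, -6.96374218e-04]), 'contact_force': array([ 0.22153615, -0.53229353,  0.65491983]), 'ft_torque': array([ 0.03490442, -0.00402408, -0.010094  ]), 'grip_force': 0.0, 'grip_width': 1.0011228632539122}
scene [ 997.40985543 -430.40955327 1113.26320111] [-0.37525421  0.36931916 -0.85016918] 450.8990423485449
side [130.73520854 577.50276659 777.3886075 ] [ 0.45632669 -0.59202728 -0.66428131] 393.4177970112517
```

View pics/scene0.png

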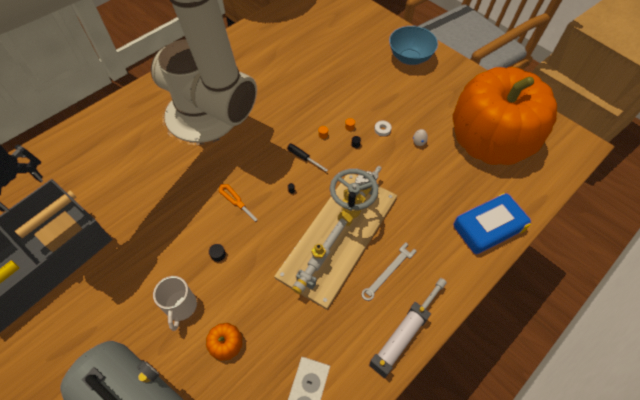

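View pics/side0.png

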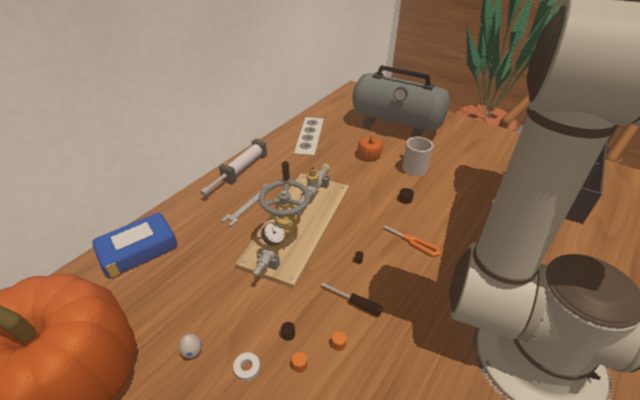

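The scene view shows the wide cap at (217,253), the narrow one at (291,188) and the mid cap at (356,142). It also shows the outlet at (318,250) and the wheel at (354,190). In the side view the mid cap is at (288,331), the outlet at (312,178) and the handle at (285,172).

```bash
cat > m.py <<'E'
from h import *
from scipy.optimize import least_squares
def circ(P,r=None):
    f=(lambda x:np.hypot(*(P-x[:2]).T)-(x[2] if r is None else r))
    x0=[*P.mean(0)]+([30] if r is None else [])
    return least_squares(f,x0,loss='soft_l1').x
for n,caps,board in(("scene",[(217,253),(291,188),(356,142)],0),("side",[(406,196),(359,257),(288,331)],0)):
    c=dict(np.load(f'{n}0.npz'));W=cloud(c);f=c['frame'].astype(int);hsv=cv2.cvtColor(c['frame'],cv2.COLOR_BGR2HSV)
    z=W[...,2]
    for u,v in caps:
        m=np.zeros(z.shape,bool);m[v-14:v+14,u-14:u+14]=1
        m&=(hsv[...,2]<70)&(z>22)&(z<36)
        P=W[m]; print(n,'cap',(u,v),m.sum(),np.nanmedian(P,0),np.ptp(P[:,:2],axis=0) if m.sum() else '')
    reg=(W[...,0]>300)&(W[...,0]<750)&(abs(W[...,1])<300)
    g=reg&(z>150)&(z<168)&(hsv[...,1]<80)
    P=W[g]; x=circ(P[:,:2]); d=np.hypot(*(P[:,:2]-x[:2]).T); k=abs(d-55)<12; 
    print(n,'wheel',len(P),x,np.median(P[k],0), circ(P[k][:,:2]))
    g=reg&(z>175)&(z<225)&(hsv[...,2]<70); P=W[g]; print('handle',len(P),np.median(P,0) if len(P) else '',P[:,2].max() if len(P) else '')
    g=reg&(z>106)&(z<130)&(hsv[...,0]>15)&(hsv[...,0]<35)&(hsv[...,1]>110);P=W[g];print('brass',len(P),np.median(P,0),P.min(0),P.max(0))
    g=g&(z>117);P=W[g];print('brass top',len(P),np.median(P,0),P.min(0),P.max(0))
    g=reg&(z>13)&(z<22);P=W[g];r=cv2.minAreaRect(P[:,:2].astype(np.float32));print('board',len(P),r,np.median(P[:,2]))
    b=cv2.boxPoints(r);print(b.round(1).tolist())
E
python3 m.py
```

```text
scene cap (217, 253) 165 [ 444.39753659 -271.90026995   27.13857073] [38.47636636 38.57990368]
scene cap (291, 188) 30 [431.03641438   5.83922169  28.103585  ] [19.22778168 16.40796179]
scene cap (356, 142) 52 [442.09893104 264.95902179  26.97141896] [27.30170679 26.56778404]
scene wheel 737 [613.87291551  60.56813533  52.81629673] [617.84198956  66.88759782 161.31123904] [613.88389431  61.27293902  54.33572191]
handle 92 [647.99715388  14.6735464  207.65172219] 220.46658553000472
brass 104 [648.76721855 -97.63880616 119.16305526] [ 585.46653169 -110.53132109  106.32295386] [663.81156305  73.03851498 129.81377867]
brass top 69 [650.11644575 -97.96792557 121.38801328] [ 585.46653169 -110.22838684  117.2554698 ] [663.81156305  73.03851498 129.81377867]
board 5359 ((483.60321044921875, 19.2095947265625), (430.5736999511719, 585.007080078125), 14.12564468383789) 17.380179455060883
[[203.39999389648438, 250.3000030517578], [346.20001220703125, -317.0], [763.7999877929688, -211.89999389648438], [621.0, 355.3999938964844]]
side cap (406, 196) 104 [ 438.16980458 -266.98520707   28.42861264] 
[... 284 characters left out ...]
3481  162.15867605] [608.36502866  66.62584803  54.25123819]
handle 80 [637.8104966   23.43607694 201.31390471] 219.38405899602768
brass 63 [646.47648158 -93.70785811 117.35573908] [ 585.13138593 -106.29078228  106.17782818] [659.22947072  73.84379949 129.93866422]
brass top 33 [647.64675952 -95.6878202  121.38091505] [ 628.54960803 -106.29078228  117.32842842] [659.22947072  73.84379949 129.93866422]
board 4292 ((480.1842041015625, 34.67547607421875), (430.22174072265625, 570.8502197265625), 13.695420265197754) 18.50368685202849
[[203.60000610351562, 261.1000061035156], [338.79998779296875, -293.6000061035156], [756.7999877929688, -191.6999969482422], [621.5999755859375, 362.8999938964844]]
```

```bash
cat >> h.py <<'E'
from scipy.spatial.transform import Rotation as Ro
def to(P,yaw=None,s=None):
    "shift in m + rotvec from the present pose to world P, tool down with tool x at yaw"
    s=s or robot.sense();R=Ro.from_quat(s['tool_rot'])
    d=R.inv().apply(np.array(P)-s['position'])/1000
    r=np.zeros(3)
    if yaw is not None:
        T=Ro.from_matrix(np.array([[np.cos(yaw),np.sin(yaw),0],[np.sin(yaw),-np.cos(yaw),0],[0,0,-1]]))
        r=(R.inv()*T).as_rotvec()
    return d.round(4),r.round(4)
E
python3 - <<'E'
from h import *
for n in('scene','side'):
    c=dict(np.load(n+'0.npz'));W=cloud(c);hsv=cv2.cvtColor(c['frame'],cv2.COLOR_BGR2HSV)
    m=((hsv[...,0]<16)&(hsv[...,1]>190)&(hsv[...,2]>150)&(W[...,2]>20)&(W[...,2]<35)&(W[...,1]>100)&(W[...,1]<400)&(W[...,0]<520)).astype(np.uint8)
    k,l,st,ce=cv2.connectedComponentsWithStats(m)
    for i in range(1,k):
        if st[i,4]>15: print(n,ce[i],np.median(W[l==i],0),np.ptp(W[l==i],axis=0))
print(to([439,267,200],0.246))
print(to([439,267,200],0.5))
E
```

```text
scene [349.62222222 122.15555556] [378.49628681 304.35062263  27.0075515 ] [27.20048313 24.55826429  8.68105784]
scene [322.87234043 130.0212766 ] [342.8227718  220.72364613  27.24700485] [26.56364003 27.93714883 10.46049582]
(array([ 0.4908, -0.7019,  0.0315]), array([-0.0012,  0.    , -0.0002]))
(array([ 0.4908, -0.7019,  0.0315]), array([-1.200e-03, -1.000e-04, -2.542e-01]))
```

play_rows(
  moves=[
    [0.49,-0.7,0.03,0,0,0,0.06],
    [0.49,-0.7,0.03,0,0,0,0.06],
    [0.49,-0.7,0.03,0,0,0,0.06],
    [0.49,-0.7,0.03,0,0,0,0.06],
    [0.49,-0.7,0.03,0,0,0,0.06],
    [0.49,-0.7,0.03,0,0,0,0.06],
    [0.49,-0.7,0.03,0,0,0,0.06],
    [0.49,-0.7,0.03,0,0,0,0.06],
    [0.49,-0.7,0.03,0,0,0,0.06],
    [0.49,-0.7,0.03,0,0,0,0.06],
    [0.49,-0.7,0.03,0,0,0,0.06],
    [0.49,-0.7,0.03,0,0,0,0.06],
  ],
)

```text
time: 1.6
position: [410.8, 130.3, 204.8]
tool_rot: [0.989, 0.146, -0.002, -0.012]
contact_force: [0.6, -0.1, -1.0]
grip_width: 0.703
grip_force: 0.0
```

```bash
python3 -c "
from h import *
print(to([439,267,200],0.246))"
```

```text
(array([ 0.0664, -0.1226,  0.0079]), array([-0.0253,  0.0011,  0.0463]))
```

play_rows(
  moves=[
    [0.06,-0.12,0.005,0,0,0,0.06],
    [0.06,-0.12,0.005,0,0,0,0.06],
    [0.06,-0.12,0.005,0,0,0,0.06],
    [0.06,-0.12,0.005,0,0,0,0.06],
  ],
)

```text
time: 2.1
position: [458.0, 196.6, 202.7]
tool_rot: [0.983, 0.182, -0.008, -0.033]
contact_force: [-0.3, -0.2, -0.2]
grip_width: 0.698
grip_force: 0.0
```

```bash
python3 - <<'E'
from h import *
s=robot.sense();print(s['position'],s['tool_rot'])
print(to([439,267,200],0.246))
c=cam('wrist');np.savez('w1.npz',**c);cv2.imwrite('pics/w1.png',c['frame']);print(-c['R'].T@c['t'],c['R'],c['K'])
s=robot.sense();print(s['position'],s['tool_rot'])
E
```

```text
[457.97748858 196.56745243 202.73027801] [ 0.98261275  0.18249659 -0.00781069 -0.03325918]
(array([ 0.0076, -0.0722,  0.0076]), array([-0.068 ,  0.0073,  0.1212]))
[538.58839476 218.24302205 344.50638545] [[ 0.35818738 -0.93121007 -0.06745076]
 [-0.87472427 -0.35996311  0.32447498]
 [-0.32643415 -0.05722202 -0.94348629]] [[309.70691629   0.         319.37382077]
 [  0.         309.70691629 199.18615158]
 [  0.           0.           1.        ]]
[457.93865854 196.74015539 202.88032545] [ 0.98258665  0.18261284 -0.0076202  -0.03343596]
```

View pics/w1.png

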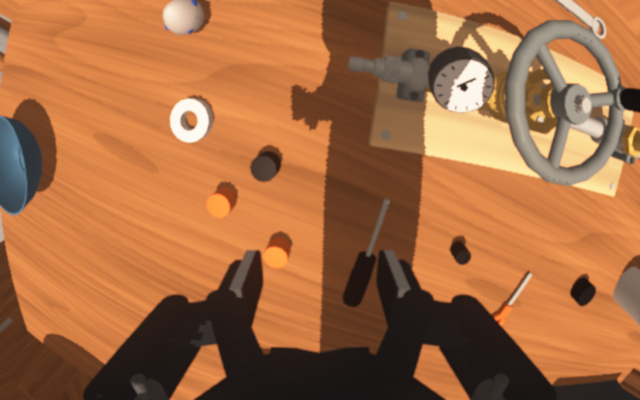

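The wrist view shows the mid cap at (265,165), the orange look-alikes at (219,202) and (277,250), and the wheel at (565,100). The pose stopped short and is tilted, so I'm checking the joints.

```bash
python3 - <<'E'
from h import *
s=robot.sense();print(s['q'],s['dq'],s['position'],s['joint_torque'])
E
```

```text
[ 0.36660575 -0.04339482 -0.01308665  1.6039361   0.06854169  3.14059604] [-0.01202832 -0.02144278 -0.01216798  0.00281729 -0.00766588 -0.00105312] [457.93865854 196.74015539 202.88032545] [-4.40585939e-01 -4.38512743e+01  4.68973017e+01  2.33441675e-01
  1.00369365e-01  5.79954794e-04]
```

play_rows(
  moves=[
    [0,0,0,0,0,0,0.06],
    [0,0,0,0,0,0,0.06],
  ],
)

```text
time: 2.4
position: [457.8, 195.9, 203.4]
tool_rot: [0.983, 0.182, -0.007, -0.033]
contact_force: [0.2, 0.8, 0.1]
grip_width: 0.704
grip_force: 0.0
```

```bash
python3 - <<'E'
from h import *
s=robot.sense();print(s['q'],s['dq'],s['position'],s['tool_rot'])
E
```

```text
[ 0.36547203 -0.0454081  -0.01393542  1.60400867  0.06809193  3.14061786] [-0.00045452  0.00208353  0.00066098 -0.00102753  0.00122479  0.00170197] [457.79841545 195.945026   203.4355223 ] [ 0.98269671  0.1820652  -0.00702428 -0.03331808]
```

```bash
python3 - <<'E'
from h import *
print(to([439,265,200],1.81))
c=dict(np.load('w1.npz'));K=c['K'];u,v=265,160
# cap from wrist: equidistant ray to z=28
def ray(c,u,v,h):
    d=np.array([u-K[0,2],v-K[1,2]]);r=np.hypot(*d);th=r/K[0,0];q=np.r_[np.sin(th)*d/r,np.cos(th)]@c['R'];o=-c['R'].T@c['t'];return o+q*(h-o[2])/q[2]
hsv=cv2.cvtColor(c['frame'],cv2.COLOR_BGR2HSV);print(ray(c,265,158,28),c['z_map'][158,265],c['z_map'][165,265])
E
```

```text
(array([ 0.0072, -0.0708,  0.0083]), array([-0.057 , -0.0478, -1.443 ]))
[450.28244731 269.39391077  28.        ] 323.9313 327.5639
```

play_rows(
  moves=[
    [0.007,-0.071,0.008,-0.057,-0.048,-1.443,0.06],
    [0.007,-0.071,0.008,-0.057,-0.048,-1.443,0.06],
    [0.007,-0.071,0.008,-0.057,-0.048,-1.443,0.06],
    [0.007,-0.071,0.008,-0.057,-0.048,-1.443,0.06],
    [0.007,-0.071,0.008,-0.057,-0.048,-1.443,0.06],
    [0.007,-0.071,0.008,-0.057,-0.048,-1.443,0.06],
    [0.007,-0.071,0.008,-0.057,-0.048,-1.443,0.06],
    [0.007,-0.071,0.008,-0.057,-0.048,-1.443,0.06],
    [0.007,-0.071,0.008,-0.057,-0.048,-1.443,0.06],
    [0.007,-0.071,0.008,-0.057,-0.048,-1.443,0.06],
  ],
)

```text
time: 3.65
position: [438.9, 265.4, 200.1]
tool_rot: [0.619, 0.786, -0.0, -0.0]
contact_force: [-0.3, -0.4, 0.1]
grip_width: 0.701
grip_force: 0.0
```

```bash
python3 - <<'E'
from h import *
s=robot.sense();print(s['position'],s['tool_rot'],s['q'])
print(to([439,265,200],1.81))
c=cam('wrist');np.savez('w2.npz',**c);cv2.imwrite('pics/w2.png',c['frame']);print(-c['R'].T@c['t'])
E
```

```text
[438.93606287 265.37127441 200.10538565] [ 6.18672400e-01  7.85649035e-01 -1.55769626e-04 -1.77200363e-04] [ 5.43655896e-01 -1.09758960e-02  1.45519497e-02  1.59674061e+00
  2.21898344e-04  1.87775942e+00]
(array([-0.0004, -0.    ,  0.0001]), array([-0.0005, -0.0001, -0.0025]))
[418.78472575 346.82348967 342.47053585]
```

View pics/w2.png

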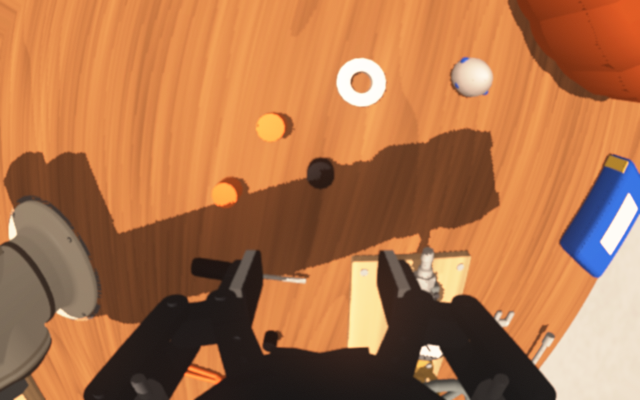

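The wrist view shows the mid cap at (320,172), centred left to right between the fingers (tips at 250 and 390). The tape at (361,82) and the orange caps at (271,127) and (225,193) are clear of it.

```bash
cat >> h.py <<'E'
def fcloud(c):
    z=c['z_map'].astype(float);K=c['K'];v,u=np.mgrid[0:z.shape[0],0:z.shape[1]]
    x=(u-K[0,2])/K[0,0];y=(v-K[1,2])/K[1,1];r=np.hypot(x,y)+1e-9
    p=np.stack([np.tan(r)*x/r*z,np.tan(r)*y/r*z,z],-1);w=(p-c['t'])@c['R'];w[z==0]=np.nan;return w
def fray(c,u,v,h):
    K=c['K'];d=np.array([u-K[0,2],v-K[1,2]]);r=np.hypot(*d);th=r/K[0,0]
    q=np.r_[np.sin(th)*d/r,np.cos(th)]@c['R'];o=-c['R'].T@c['t'];return o+q*(h-o[2])/q[2]
E
python3 - <<'E'
from h import *
c=dict(np.load('w2.npz'));W=fcloud(c);hsv=cv2.cvtColor(c['frame'],cv2.COLOR_BGR2HSV);z=W[...,2]
m=np.zeros(z.shape,bool);m[150:195,300:342]=1
m&=(hsv[...,2]<75)
t=m&(z>23)&(z<34)
P=W[t];print(t.sum(),np.median(P,0),(P.max(0)+P.min(0))/2,np.ptp(P,axis=0))
v,u=np.nonzero(t);(a,b),r=cv2.minEnclosingCircle(np.stack([u,v],1).astype(np.float32));print(a,b,r,fray(c,a,b,28),to([439,265,200],1.81))
print(np.median(z[200:215,300:340]))
E
```

```text
588 [438.17568883 269.11622174  27.81524885] [438.62446724 268.45884096  26.29958935] [27.21631623 29.51473642  6.44336673]
320.0023193359375 174.61520385742188 13.970473289489746 [438.0544589  269.10533331  28.        ] (array([-0.0004, -0.    ,  0.    ]), array([-0.0006, -0.0001, -0.002 ]))
nan
```

play_rows(
  moves=[
    [0.003,0,0.06,0,0,0,0.055],
    [0.003,0,0.12,0,0,0,0.055],
    [0.003,0,0.17,0,0,0,0.055],
    [0.003,0,0.185,0,0,0,0.055],
    [0.003,0,0.197,0,0,0,0.055],
    [0.003,0,0.197,0,0,0,0.055],
    [0.003,0,0.197,0,0,0,0.02],
    [0.003,0,0.197,0,0,0,0.02],
    [0.003,0,0.197,0,0,0,0.02],
    [0.003,0,0.197,0,0,0,0.02],
    [0.003,0,0.197,0,0,0,0.02],
  ],
  grip_force=30,
)

```text
time: 5.08
position: [439.0, 269.0, 4.6]
tool_rot: [0.617, 0.787, 0.001, 0.0]
contact_force: [-1.0, 0.2, 7.5]
grip_width: 0.345
grip_force: 29.6
```

play_rows(
  moves=[
    [0,0,-0.06,0,0,0,0.02],
    [0,0,-0.12,0,0,0,0.02],
    [0,0,-0.18,0,0,0,0.02],
    [0,0,-0.245,0,0,0,0.02],
    [0,0,-0.245,0,0,0,0.02],
    [0,0,-0.245,0,0,0,0.02],
  ],
)

```text
time: 5.82
position: [438.4, 268.6, 248.1]
tool_rot: [0.617, 0.787, 0.0, -0.0]
contact_force: [-0.2, 0.1, -1.1]
grip_width: 0.34
grip_force: 30.0
```

```bash
python3 - <<'E'
from h import *
s=robot.sense();print(s['position'],s['contact_force'],s['grip_width'])
print(to([649,-97,250],1.81))
E
```

```text
[438.42901988 268.58055369 248.12646671] [-0.17057283  0.06295167 -1.12562065] 0.33993049965980704
(array([-0.4051,  0.1177, -0.002 ]), array([ 0.    , -0.0002,  0.0006]))
```

play_rows(
  moves=[
    [-0.06,0.017,0,0,0,0,0.02],
    [-0.12,0.034,0,0,0,0,0.02],
    [-0.18,0.052,0,0,0,0,0.02],
    [-0.24,0.07,0,0,0,0,0.02],
    [-0.3,0.087,0,0,0,0,0.02],
    [-0.36,0.105,0,0,0,0,0.02],
    [-0.405,0.118,0,0,0,0,0.02],
    [-0.405,0.118,0,0,0,0,0.02],
    [-0.405,0.118,0,0,0,0,0.02],
    [-0.405,0.118,0,0,0,0,0.02],
  ],
)

```text
time: 7.08
position: [648.7, -95.8, 247.8]
tool_rot: [0.617, 0.787, -0.0, -0.0]
contact_force: [-0.2, 0.7, 0.4]
grip_width: 0.344
grip_force: 30.0
```

```bash
python3 - <<'E'
from h import *
s=robot.sense();print(s['position'],s['tool_rot'],s['q'],to([649,-97,250],1.81))
c=cam('wrist');np.savez('w3.npz',**c);cv2.imwrite('pics/w3.png',c['frame']);print(-c['R'].T@c['t'])
E
```

```text
[648.65992546 -95.79300843 247.78935148] [ 6.16964803e-01  7.86990563e-01 -3.42803617e-04 -4.10249638e-04] [-1.46536421e-01  3.68665580e-01  5.42357985e-01  1.74554113e+00
 -1.89036504e-04  1.18322417e+00] (array([-0.0013,  0.    , -0.0022]), array([-0.001 , -0.0002,  0.0018]))
[628.23526486 -14.40974538 390.17871988]
```

View pics/w3.png

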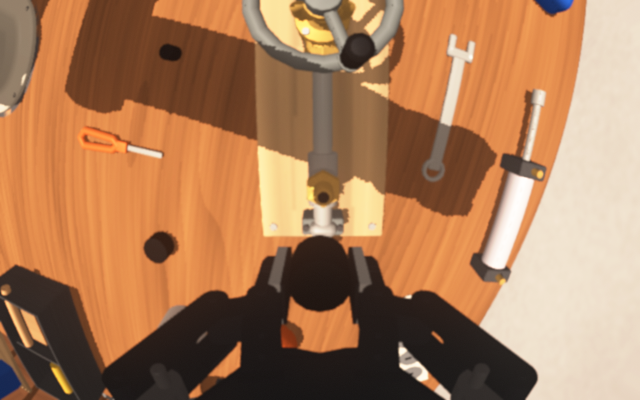

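The wrist view shows the cap held between the fingers at (320,270). The spigot is ahead of it at (323,195), the rig is square to the tool, and the handle is at (357,50).

```bash
python3 - <<'E'
from h import *
c=dict(np.load('w3.npz'));W=fcloud(c);hsv=cv2.cvtColor(c['frame'],cv2.COLOR_BGR2HSV);z=W[...,2]
cv2.imwrite('pics/w3c.png',cv2.resize(c['frame'][160:250,280:370],None,fx=6,fy=6,interpolation=cv2.INTER_CUBIC))
def bx(u0,u1,v0,v1):
    m=np.zeros(z.shape,bool);m[v0:v1,u0:u1]=1;return m
t=bx(300,346,165,225)&(z>116)&(z<128);P=W[t];v,u=np.nonzero(t);(a,b),r=cv2.minEnclosingCircle(np.stack([u,v],1).astype(np.float32))
print('spigot',t.sum(),np.median(P,0),np.ptp(P,axis=0),(a,b,r),fray(c,a,b,122))
t=bx(300,346,165,225)&(z>96)&(z<104);P=W[t];print('collar',t.sum(),np.median(P,0),(P.max(0)+P.min(0))/2,np.ptp(P,axis=0))
t=bx(280,362,225,315)&(z>262)&(z<285);P=W[t];v,u=np.nonzero(t);(a,b),r=cv2.minEnclosingCircle(np.stack([u,v],1).astype(np.float32));print('cap',t.sum(),np.median(P,0),(P.max(0)+P.min(0))/2,np.ptp(P,axis=0),(a,b,r),fray(c,a,b,np.median(P[:,2])))
t=bx(335,380,25,75)&(z>210)&(hsv[...,2]<80);P=W[t];print('handle',t.sum(),np.median(P,0),(P.max(0)+P.min(0))/2,np.ptp(P,axis=0))
E
```

```text
spigot 343 [651.9990265  -99.00475699 121.55565756] [18.4518011  19.25907127  7.82084351] (322.5437927246094, 195.3357696533203, 10.857821464538574) [651.72209965 -98.9592479  122.        ]
collar 481 [649.33139458 -94.00603755  99.81596302] [ 652.3955558  -100.53762941   99.88314011] [34.25350816 35.0597814   7.70173332]
cap 3880 [647.74437695 -91.48061661 270.8351848 ] [646.08697347 -95.07878404 273.49867982] [37.55093427 31.85457376 22.98539615] (320.817626953125, 282.2273254394531, 47.98442077636719) [648.11961991 -92.99892486 270.8351848 ]
handle 716 [642.24014248  18.29127029 217.02192524] [642.62462759  18.83704323 215.02400998] [17.04060719 16.98190577  9.83829777]
```

View pics/w3c.png

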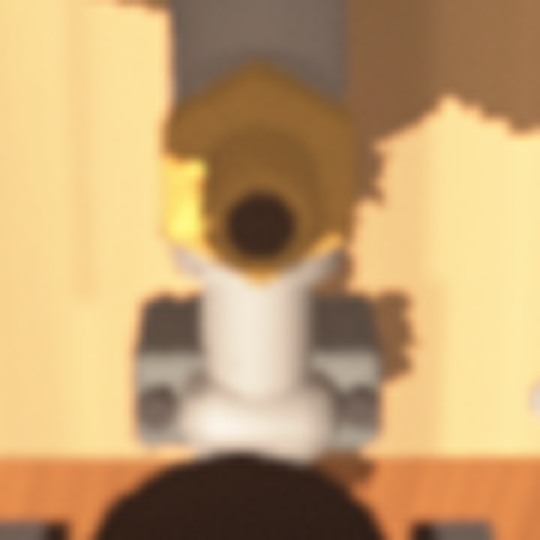

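The crop shows the spigot bore centre at crop (261,222), which is image (323.5,197), concentric with its hexagon collar.

```bash
python3 - <<'E'
from h import *
c=dict(np.load('w3.npz'));W=fcloud(c);z=W[...,2]
print(fray(c,323.5,197,122))
t=np.zeros(z.shape,bool);t[225:315,280:362]=1;t&=abs(z-271)<2.5
P=W[t];print(t.sum(),(P.max(0)+P.min(0))/2,np.ptp(P,axis=0))
print(to([652.2,-100,140]))
E
```

```text
[ 652.95615081 -100.30117492  122.        ]
2802 [646.34498936 -95.146469   271.00331916] [37.03490248 31.71920384  4.97961062]
(array([-0.005 ,  0.0024,  0.1081]), array([0., 0., 0.]))
```

play_rows(
  moves=[
    [-0.0055,0.0025,0.05,0,0,0,0.02],
    [-0.0055,0.0025,0.1,0,0,0,0.02],
    [-0.0055,0.0025,0.115,0,0,0,0.02],
    [-0.0055,0.0025,0.118,0,0,0,0.02],
    [-0.0055,0.0025,0.124,0,0,0,0.02],
    [-0.0055,0.0025,0.128,0,0,0,0.02],
    [-0.0055,0.0025,0.13,0,0,0,0.02],
    [-0.0055,0.0025,0.13,0,0,0,0.02],
  ],
  grip_force=40,
)

```text
time: 8.12
position: [652.9, -101.5, 118.1]
tool_rot: [0.617, 0.787, -0.0, -0.0]
contact_force: [1.2, 1.8, -1.1]
grip_width: 0.339
grip_force: 40.4
```

play_rows(
  moves=[
    [0,0,0.004,0,0,0,0.02],
    [0,0,0.008,0,0,0,0.02],
    [0,0,0.011,0,0,0,0.02],
    [0,0,0.0135,0,0,0,0.02],
    [0,0,0.015,0,0,0,0.02],
    [0,0,0.0165,0,0,0,0.02],
    [0,0,0.0165,0,0,0,0.02],
  ],
)

```text
time: 9.0
position: [652.8, -101.5, 104.6]
tool_rot: [0.617, 0.787, 0.0, 0.001]
contact_force: [-8.2, 4.0, 20.3]
grip_width: 0.339
grip_force: 42.2
```

play_rows(
  moves=[
    [0,0,-0.002,0,0,0,0.05],
    [0,0,-0.002,0,0,0,0.05],
    [0,0,-0.002,0,0,0,0.05],
    [0,0,-0.002,0,0,0,0.05],
    [0,0,-0.04,0,0,0,0.05],
    [0,0,-0.09,0,0,0,0.05],
    [0,0,-0.15,0,0,0,0.05],
    [0,0,-0.15,0,0,0,0.05],
    [0,0,-0.15,0,0,0,0.05],
  ],
)

```text
time: 10.12
position: [653.0, -101.7, 250.9]
tool_rot: [0.617, 0.787, -0.0, -0.0]
contact_force: [0.1, 0.3, -0.1]
grip_width: 0.583
grip_force: 0.0
```

```bash
python3 - <<'E'
from h import *
s=robot.sense();print(s['position'],s['contact_force'])
c=cam('wrist');np.savez('w4.npz',**c);W=fcloud(c);hsv=cv2.cvtColor(c['frame'],cv2.COLOR_BGR2HSV);z=W[...,2]
cv2.imwrite('pics/w4.png',c['frame'])
near=(np.hypot(W[...,0]-652,W[...,1]+100)<22)
t=near&(z>112)&(z<140);P=W[t];print('cap',t.sum(),np.median(P,0),(P.max(0)+P.min(0))/2,np.ptp(P,axis=0),np.percentile(P[:,2],[50,75,90]))
h=(np.hypot(W[...,0]-642,W[...,1]-18)<25)&(z>213)&(z<222)&(hsv[...,2]<90);P=W[h];v,u=np.nonzero(h);(a,b),r=cv2.minEnclosingCircle(np.stack([u,v],1).astype(np.float32));print('handle',h.sum(),np.median(P,0),(P.max(0)+P.min(0))/2,np.ptp(P,axis=0),fray(c,a,b,218),r)
E
```

```text
[ 652.99948244 -101.67425906  250.89938906] [ 0.05482765  0.28171491 -0.1260159 ]
cap 912 [651.85455865 -99.81052593 127.68157365] [ 652.19781137 -101.56484505  120.94178067] [29.52556346 29.79162185 17.59795291] [127.68157365 128.12841391 128.58244888]
handle 676 [642.45757765  18.39211103 217.09341488] [642.78650796  19.07839755 216.73089233] [16.77929844 17.27285739  7.03524424] [642.47166099  18.17671703 218.        ] 15.175886154174805
```

View pics/w4.png

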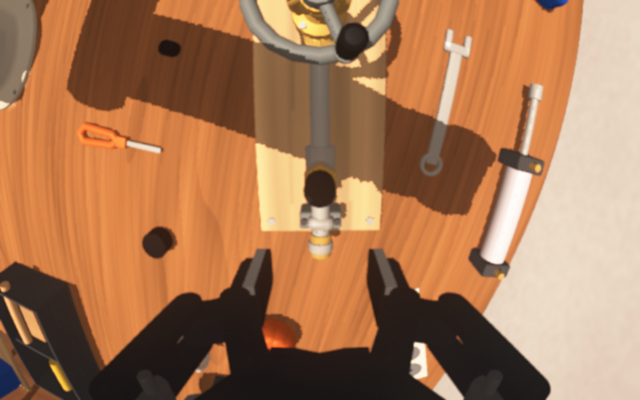

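The wrist view shows the cap seated on the spigot at (320,187). Its top measures 128 mm, as it should when home. The handle is at (351,40).

play_rows(
  moves=[
    [0.06,0.009,0,0,0,0,0.05],
    [0.119,0.0185,0,0,0,0,0.05],
    [0.119,0.0185,0,0,0,0,0.05],
    [0.119,0.0185,0.005,0,0,0,0.05],
    [0.119,0.0185,0.04,0,0,0,0.05],
    [0.119,0.0185,0.071,0,0,0,0.05],
    [0.119,0.0185,0.071,0,0,0,0.05],
    [0.119,0.0185,0.071,0,0,0,0.012],
    [0.119,0.0185,0.071,0,0,0,0.012],
    [0.119,0.0185,0.071,0,0,0,0.012],
    [0.119,0.0185,0.071,0,0,0,0.012],
    [0.119,0.0185,0.071,0,0,0,0.012],
  ],
  grip_force=50,
)

```text
time: 11.68
position: [643.2, 17.9, 182.1]
tool_rot: [0.618, 0.787, 0.0, 0.001]
contact_force: [0.5, -3.5, 5.7]
grip_width: 0.187
grip_force: 49.1
```

```bash
cat > arc.py <<'E'
import sys
from h import *
C=np.array([float(sys.argv[1]),float(sys.argv[2])]);a1,n=float(sys.argv[3]),int(sys.argv[4])
s=robot.sense();p=s['position'];R=Ro.from_quat(s['tool_rot'])
d=p[:2]-C;a0=np.degrees(np.arctan2(d[1],d[0]));print('TCP',p.round(1),'F',s['contact_force'].round(1),'rad',np.hypot(*d).round(1),'ang',a0.round(1),s['grip_width']*85.4,s['grip_force'])
for k in range(1,n+1):
    a=np.radians(a0+a1*k/n);q=np.r_[C+55*np.array([np.cos(a),np.sin(a)]),p[2]]
    print((R.inv().apply(q-p)/1000).round(4)[:2].tolist())
E
python3 arc.py 611 64.5 -180 12
```

```text
TCP [643.2  17.9 182.1] F [ 0.5 -3.5  5.7] rad 56.7 ang -55.3 16.0025158654064 49.14887142833322
[-0.0018, -0.0146]
[-0.0014, -0.0289]
[0.0027, -0.0427]
[0.0102, -0.0549]
[0.0207, -0.0648]
[0.0333, -0.0716]
[0.0473, -0.075]
[0.0616, -0.0746]
[0.0754, -0.0705]
[0.0876, -0.063]
[0.0975, -0.0525]
[0.1043, -0.0399]
```

play_rows(
  moves=[
    [-0.001,-0.0145,0,0,0,0,0.012],
    [-0.0005,-0.029,0,0,0,0,0.012],
    [0.003,-0.0425,0,0,0,0,0.012],
    [0.0105,-0.055,0,0,0,0,0.012],
    [0.021,-0.065,0,0,0,0,0.012],
    [0.0335,-0.0715,0,0,0,0,0.012],
  ],
)

```text
time: 12.42
position: [565.4, 33.5, 182.1]
tool_rot: [0.618, 0.786, 0.0, 0.001]
contact_force: [4.3, -1.6, 5.3]
grip_width: 0.198
grip_force: 49.5
```

```bash
python3 arc.py 611 64.5 -135 9
```

```text
TCP [565.4  33.5 182.1] F [ 4.3 -1.6  5.3] rad 55.2 ang -145.8 16.94667659070586 49.518253966234624
[0.0141, -0.0031]
[0.0284, -0.0026]
[0.0421, 0.0016]
[0.0543, 0.0093]
[0.0641, 0.0198]
[0.0708, 0.0324]
[0.0741, 0.0464]
[0.0736, 0.0608]
[0.0694, 0.0745]
```

play_rows(
  moves=[
    [0.014,-0.003,0,0,0,0,0.012],
    [0.0285,-0.0025,0,0,0,0,0.012],
    [0.042,0.0015,0,0,0,0,0.012],
    [0.0545,0.0095,0,0,0,0,0.012],
    [0.064,0.02,0,0,0,0,0.012],
    [0.071,0.0325,0,0,0,0,0.012],
    [0.074,0.0465,0,0,0,0,0.012],
    [0.0735,0.061,0,0,0,0,0.012],
    [0.0695,0.0745,0,0,0,0,0.012],
  ],
)

```text
time: 13.55
position: [621.2, 117.6, 182.0]
tool_rot: [0.618, 0.786, -0.001, 0.001]
contact_force: [-6.3, -14.2, 11.6]
grip_width: 0.191
grip_force: 50.6
```

```bash
python3 arc.py 611 64.5 -80 8
```

```text
TCP [621.2 117.6 182. ] F [ -6.3 -14.2  11.6] rad 54.1 ang 79.1 16.321079499210146 50.559230404905975
[-0.0039, 0.0087]
[-0.01, 0.0161]
[-0.0173, 0.0223]
[-0.0255, 0.0272]
[-0.0345, 0.0306]
[-0.044, 0.0323]
[-0.0535, 0.0324]
[-0.063, 0.0308]
```

play_rows(
  moves=[
    [-0.0055,0.0085,0,0,0,0,0.012],
    [-0.0125,0.0155,0,0,0,0,0.012],
    [-0.0195,0.0215,0,0,0,0,0.012],
    [-0.028,0.0265,0,0,0,0,0.012],
    [-0.037,0.0295,0,0,0,0,0.012],
  ],
)

```text
time: 14.18
position: [659.0, 91.4, 182.0]
tool_rot: [0.617, 0.787, 0.001, 0.0]
contact_force: [-0.2, 3.4, 8.8]
grip_width: 0.193
grip_force: 50.2
```

```bash
python3 arc.py 611 63.5 -30 6
```

```text
TCP [659.   91.4 182. ] F [-0.2  3.4  8.8] rad 55.5 ang 30.1 16.507432848766836 50.17837256658822
[-0.0048, 0.0007]
[-0.0095, 0.0014]
[-0.0143, 0.0018]
[-0.0191, 0.0017]
[-0.0239, 0.0011]
[-0.0286, 0.0002]
```

play_rows(
  moves=[
    [-0.005,0.0005,0,0,0,0,0.012],
    [-0.0095,0.001,0,0,0,0,0.012],
    [-0.0135,0.0012,0,0,0,0,0.012],
    [-0.0155,0.0012,0,0,0,0,0.012],
    [-0.017,0.0012,0,0,0,0,0.012],
    [-0.017,0.0012,0,0,0,0,0.012],
  ],
)

```text
time: 14.92
position: [665.1, 76.2, 182.1]
tool_rot: [0.617, 0.787, 0.003, 0.001]
contact_force: [5.5, 7.2, 5.7]
grip_width: 0.196
grip_force: 50.0
```

```bash
python3 arc.py 611 63.5 -10 2
```

```text
TCP [665.1  76.2 182.1] F [5.5 7.2 5.7] rad 55.6 ang 13.2 16.721298623203012 50.03166686743498
[-0.0048, -0.0009]
[-0.0095, -0.0015]
```

play_rows(
  moves=[
    [-0.0015,0,0,0,0,0,0.012],
    [-0.003,0,0,0,0,0,0.012],
    [-0.004,0,0,0,0,0,0.012],
    [-0.004,0,0,0,0,0,0.012],
  ],
)

```text
time: 15.42
position: [665.2, 75.8, 182.1]
tool_rot: [0.616, 0.788, 0.004, -0.002]
contact_force: [1.4, 23.6, 7.4]
grip_width: 0.196
grip_force: 50.1
```

```bash
python3 arc.py 611 63.5 180 12
```

```text
TCP [665.2  75.8 182.1] F [ 1.4 23.6  7.4] rad 55.6 ang 12.8 16.75039015489563 50.06166132632643
[0.0143, -0.0022]
[0.0277, -0.0074]
[0.0392, -0.0159]
[0.0482, -0.0271]
[0.054, -0.0402]
[0.0562, -0.0544]
[0.0546, -0.0687]
[0.0494, -0.0821]
[0.0409, -0.0936]
[0.0297, -0.1026]
[0.0166, -0.1084]
[0.0024, -0.1106]
```

play_rows(
  moves=[
    [0.018,-0.002,0,0,0,0,0.012],
    [0.0315,-0.0075,0,0,0,0,0.012],
    [0.043,-0.016,0,0,0,0,0.012],
    [0.052,-0.027,0,0,0,0,0.012],
    [0.058,-0.04,0,0,0,0,0.012],
    [0.06,-0.0545,0,0,0,0,0.012],
    [0.0585,-0.0685,0,0,0,0,0.012],
    [0.0535,-0.082,0,0,0,0,0.012],
    [0.045,-0.0935,0,0,0,0,0.012],
    [0.0335,-0.1025,0,0,0,0,0.012],
    [0.0205,-0.1085,0,0,0,0,0.012],
    [0.0065,-0.1105,0,0,0,0,0.012],
  ],
)

```text
time: 16.92
position: [557.9, 51.0, 182.1]
tool_rot: [0.617, 0.787, 0.003, 0.002]
contact_force: [13.6, 6.2, 2.6]
grip_width: 0.193
grip_force: 49.8
```

```bash
python3 arc.py 611 63.5 180 12
```

```text
TCP [557.9  51.  182.1] F [13.6  6.2  2.6] rad 54.6 ang -166.8 16.51972121664182 49.833552609197795
[-0.0142, 0.0013]
[-0.0276, 0.0067]
[-0.039, 0.0153]
[-0.0479, 0.0266]
[-0.0535, 0.0398]
[-0.0555, 0.054]
[-0.0538, 0.0683]
[-0.0484, 0.0816]
[-0.0398, 0.0931]
[-0.0285, 0.1019]
[-0.0153, 0.1076]
[-0.0011, 0.1096]
```

play_rows(
  moves=[
    [-0.0145,0.0025,0,0,0,0,0.012],
    [-0.028,0.0085,0,0,0,0,0.012],
    [-0.0395,0.0175,0,0,0,0,0.012],
    [-0.0485,0.029,0,0,0,0,0.012],
    [-0.054,0.042,0,0,0,0,0.012],
    [-0.056,0.056,0,0,0,0,0.012],
    [-0.0545,0.0705,0,0,0,0,0.012],
    [-0.049,0.0835,0,0,0,0,0.012],
    [-0.0405,0.095,0,0,0,0,0.012],
    [-0.029,0.104,0,0,0,0,0.012],
    [-0.0155,0.1095,0,0,0,0,0.012],
    [-0.0015,0.1115,0,0,0,0,0.012],
  ],
)

```text
time: 18.42
position: [665.5, 75.5, 182.1]
tool_rot: [0.618, 0.787, 0.001, 0.001]
contact_force: [-1.8, -4.0, 8.4]
grip_width: 0.194
grip_force: 50.6
```

```bash
python3 arc.py 611.5 63.5 180 12
```

```text
TCP [665.5  75.5 182.1] F [-1.8 -4.   8.4] rad 55.3 ang 12.5 16.53854842424924 50.64188618212938
[0.0143, -0.0019]
[0.0277, -0.0071]
[0.0392, -0.0156]
[0.0482, -0.0268]
[0.054, -0.0399]
[0.0562, -0.0541]
[0.0546, -0.0684]
[0.0494, -0.0818]
[0.0409, -0.0933]
[0.0297, -0.1023]
[0.0165, -0.1081]
[0.0024, -0.1103]
```

One turn is back off, and the forces are low. Now the second turn.

play_rows(
  moves=[
    [0.0145,-0.002,0,0,0,0,0.012],
    [0.0277,-0.007,0,0,0,0,0.012],
    [0.0392,-0.0155,0,0,0,0,0.012],
    [0.048,-0.0265,0,0,0,0,0.012],
    [0.054,-0.0395,0,0,0,0,0.012],
    [0.056,-0.054,0,0,0,0,0.012],
    [0.0545,-0.068,0,0,0,0,0.012],
    [0.0495,-0.0815,0,0,0,0,0.012],
    [0.041,-0.093,0,0,0,0,0.012],
    [0.0295,-0.102,0,0,0,0,0.012],
    [0.0165,-0.1075,0,0,0,0,0.012],
    [0.0025,-0.1095,0,0,0,0,0.012],
  ],
)

```text
time: 19.92
position: [557.9, 52.3, 182.0]
tool_rot: [0.617, 0.787, 0.001, 0.0]
contact_force: [3.5, 4.7, 6.8]
grip_width: 0.192
grip_force: 50.4
```

```bash
python3 arc.py 611.5 63.5 180 12
```

```text
TCP [557.9  52.3 182. ] F [3.5 4.7 6.8] rad 54.8 ang -168.2 16.405088197149038 50.36464582197368
[-0.0143, 0.0012]
[-0.0277, 0.0062]
[-0.0394, 0.0145]
[-0.0486, 0.0256]
[-0.0545, 0.0387]
[-0.0569, 0.0528]
[-0.0555, 0.0671]
[-0.0505, 0.0806]
[-0.0421, 0.0923]
[-0.0311, 0.1014]
[-0.018, 0.1074]
[-0.0038, 0.1097]
```

play_rows(
  moves=[
    [-0.0143,0.0015,0,0,0,0,0.012],
    [-0.0277,0.0065,0,0,0,0,0.012],
    [-0.0394,0.015,0,0,0,0,0.012],
    [-0.0485,0.026,0,0,0,0,0.012],
    [-0.0545,0.039,0,0,0,0,0.012],
    [-0.057,0.0535,0,0,0,0,0.012],
    [-0.0555,0.0675,0,0,0,0,0.012],
    [-0.0505,0.081,0,0,0,0,0.012],
    [-0.042,0.0925,0,0,0,0,0.012],
    [-0.031,0.102,0,0,0,0,0.012],
    [-0.018,0.1075,0,0,0,0,0.012],
    [-0.004,0.11,0,0,0,0,0.012],
  ],
)

```text
time: 21.42
position: [665.9, 74.0, 182.1]
tool_rot: [0.618, 0.787, 0.0, 0.001]
contact_force: [-4.2, -4.8, 10.4]
grip_width: 0.195
grip_force: 50.8
```

```bash
python3 arc.py 611.5 63.5 2 1; python3 -c "
from h import *
print(to([665.2,76.1,182]))"
```

```text
TCP [665.9  74.  182.1] F [-4.2 -4.8 10.4] rad 55.4 ang 10.9 16.646494351682577 50.769822243601084
[0.0019, -0.0003]
(array([ 0.0022, -0.0002,  0.0001]), array([0., 0., 0.]))
```

play_rows(
  moves=[
    [0.0012,-0.0005,0,0,0,0,0.012],
    [0.0024,-0.001,0,0,0,0,0.012],
    [0.0024,-0.001,0,0,0,0,0.012],
    [0.0024,-0.001,0,0,0,0,0.012],
  ],
)

```text
time: 21.92
position: [665.1, 76.4, 182.1]
tool_rot: [0.617, 0.787, 0.001, 0.001]
contact_force: [5.3, 0.4, 6.4]
grip_width: 0.198
grip_force: 50.4
```

```bash
python3 arc.py 611.5 63.5 1 1
```

```text
TCP [665.1  76.4 182.1] F [5.3 0.4 6.4] rad 55.1 ang 13.5 16.884981377914382 50.40828407742083
[0.001, -0.0001]
```

play_rows(
  moves=[
    [0,0,0,0,0,0,0.012],
    [0,0,0,0,0,0,0.012],
    [0,0,0,0,0,0,0.012],
    [0,0,0,0,0,0,0.012],
  ],
)

```text
time: 22.42
position: [665.1, 76.4, 182.1]
tool_rot: [0.617, 0.787, 0.001, 0.001]
contact_force: [5.6, 0.0, 6.1]
grip_width: 0.194
grip_force: 50.4
```

```bash
python3 - <<'E'
from h import *
s=robot.sense();print(s['position'],s['contact_force'],s['dq'])
for n in('scene','side'):
    c=cam(n);W=cloud(c);cv2.imwrite(f'pics/{n}9.png',c['frame']);g=(np.hypot(W[...,0]-651,W[...,1]+99)<14)&(W[...,2]>110)&(W[...,2]<140)
    print(n,g.sum(),np.percentile(W[g][:,2],[50,90]) if g.any() else '')
E
```

```text
[665.12515032  76.41557106 182.14349591] [5.58654726 0.03634878 6.13662274] [ 0.00031417 -0.00117391  0.00130272  0.00075358  0.00027944  0.000862  ]
scene 80 [127.32192645 129.80958792]
side 100 [126.23321181 129.96214394]
```

View pics/scene9.png

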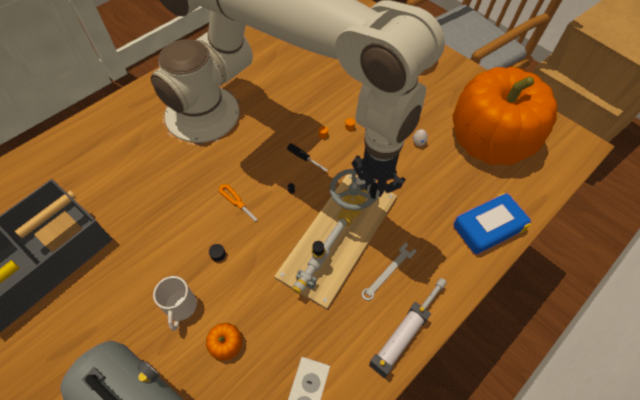

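The scene view shows the cap on the outlet at (318,247) and the gripper holding the handle at (378,185). Everything else in view is where it was; the tape is hidden behind the arm.

```bash
python3 -c "
from plant import robot
print(robot.close_job())"
```

```text
the job is handed in; nothing more can be done
None
```

The mid cap is fully home on the spare outlet, and the throttle was run down to its closed stop and backed off two full turns (to within about a degree by the arm's position), with the gripper still holding the handle; handed in at about 22 s, result not shown.

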